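# Feed a battery cell through the guarded channel of a contact fixture with a push stick

### The job

Load the AA cell into the contact fixture: lay it in the open loading bay with its plus end towards the blue contact head, then push it along the channel and under the guard with the wooden push stick, never with the fingers, until it is fully home with the copper latch dropped behind it. Feel your way and do not force it, because too hard a push damages the contact; afterwards lay the push stick flat on the bench, clear of the fixture.

Things in the scene. Friction and masses are not known exactly. Their poses are not given: they have to be found in the camera images.
- rail: Contact fixture fixed on the bench: bright aluminium plate 320 x 64 x 8 mm. Origin on the bench under the channel; x = feed direction (open bay at x -150 to -55 mm, clear-topped guard -54 to 0 mm, then the blue contact head), z up. Channel: centre line y = 0, floor z = 8 mm, 17 mm wide. Guard: 19 mm clear height, top at z = 30 mm. The head reaches up to z = 53 mm (red latch tab).
- bay (a point): Middle of the open loading bay on the channel floor, at x -100 mm, z 8 mm of the rail. Lips here stand 5 mm over the floor; outside them flared sides run out to 18 mm from the centre line, up to 7.5 mm over the floor. The bay's rear end (x -150 mm) is open.
- guard_mouth (a point): Channel floor at the mouth of the guard (rail x -50 mm). The contact head behind the guard is clamped where the last user left it; its place is not reported and varies by 32 mm: once latched, the cell's bay-side end lies 99 to 132 mm beyond this point, and the stick must push it 0.5 to 3 mm farther for the latch to drop.
- rail_end (a point): End of the channel floor behind the head (rail x +170 mm). Feel of the push: 64 mm before home the cell's front lifts the latch (2 to 4 N), then slides with 1 to 3 N; over the last 5 mm the contact plunger adds 5 to 9 N; midway there the latch drops; then comes a rubber stop, 7 N per mm. So push on until the force has risen by 12 to 13 N. Over 22 N on the cell damages the contact.
- cell: AA cell, 50 mm long, 15 mm thick, green and white; lies on its side and does not roll. Origin in the middle of its underside; z up, its length runs along its y axis, 25 mm to either side; the plus end (metal button) is at -y. 24 g.
- cell_plus (a point): Centre of the cell's plus end (end of the button), 7.5 mm above the cell's underside.
- stick: Wooden push stick: slat 180 long, 9 wide, 8 mm high, with an upright grip. Origin on the underside at the pushing end; x points out of that end, the slat runs back to x -180 mm; lies on the bench grip up, 60 g. In use run its underside 0 to 2 mm over the channel floor, so that the latch can drop over the slat behind the cell.
- stick_tip (a point): Centre of the pushing end of the stick, 4 mm above its underside. The latch is a sprung copper lever that comes down to 10.5 mm over the channel floor behind the cell, so it needs the 8 mm slat low in the channel. The plunger then holds the cell back against the latch with about 7 N; a cell that is not latched is pushed back by the plunger.
- stick_grip (a point): Middle of the stick's upright grip, 160 mm behind the pushing end, 32 mm above the underside. The grip is 34 mm long, 14 mm wide and reaches from 8 to 48 mm above the underside; pinch it across its 14 mm width (the stick's y direction).
- spool: Bystander: solder spool, 73 x 58 x 42 mm, origin in the middle of its underside. Leave it alone.
- dish: Bystander: steel screw dish, 96 mm across, 18 mm high, origin in the middle of its underside. Leave it alone.
- cutters: Bystander: red-handled side cutters lying flat, 53 x 138 x 11 mm, origin in the middle of its underside. Leave them alone.

How it is judged:
By the outcome, as a careful person would: the job done as asked, in the order asked, and still so for the second after the job is handed in, with the robot touching nothing.
It also fails if it takes over 69 s, if anything falls off the work surface, if the arm or the gripper's body presses on something with over 40 N, if the wrist force passes 120 N, or if a joint passes its speed limit or range.

### The arm

A 6-joint arm with a two-finger parallel gripper is mounted at the origin on a cart in front of the work surface, level with it; the furniture and walls round the work are solid. World frame = base frame: x ahead of the robot, y to its left, z up, the work surface at z = 0. Lengths are in m, angles in rad, forces in N, time in s.
With the tool pointing down it reaches from about 0.35 to 0.975 m from the base axis. Payload 4.9 kg.
Tool frame: the origin (TCP) lies on the centre line of the jaws, within the pads' length; the fingertips stand manip.tip_reach ahead of it and the grasp point (between the pads) is the TCP (manip.tip_reach is the distance from the TCP to the fingertips, in m); z points along the fingers, y is the line along which they close (so a half turn about z gives the same grasp; the last joint's range is limited). The gripper opens to 85 mm and grips with 20 to 120 N. Pads are 22 mm wide; open, the fingers measure 114 mm over their backs; the gripper's body (76 mm by 85 mm) begins 54 mm behind the grasp point. The pads swing forward as they close: fully open they stand 13 mm farther back than shut.
Start: joints at [-1.459, 0.053, 1.613, -0, 1.476, -0.119], TCP at [0.143, -0.608, 0.25] pointing down, gripper open.
Joint ranges: [-3.01, 3.01], [-1.01, 2.22], [0.06, 2.58], [-1.02, 4.17], [0.09, 2.62], [-3.14, 3.14]. Speed limits (rad/s): [2.57, 2.57, 3.14, 3.14, 3.14, 3.14].

### API

Orientations are given as a unit quaternion [w, x, y, z].
In Python, from plant import manip gives the robot as it stands. The module is installed in compiled form; this text tells all that it offers.
- The arm moves only by the tool move_arm, never from a script. Its argument "rows" is a list of rows, each a list of 7 numbers: the shift along the tool's x, y, z in cm, then the turn, a rotation vector about the tool's x, y, z in degrees, then the opening, from -1 (shut) to 1 (fully open). In form: [[tx, ty, tz, ax, ay, az, jaw], ...]. A call has 1 to 20 rows; each row shifts and turns the commanded pose from where the row before left it, along the tool's axes as they then stand; what a row does not reach is not made up. A row lasts 1/12 s, in which the tool goes at most 41.7 mm and 7.16 degrees, less where a joint would pass 70% of its speed; a pose out of reach is approached as far as the arm can. A call is refused whole if a number of a shift passes 4.17 or a number of a turn 7.16, either way. A call with a gripper value outside its range is refused whole. The fingers move at their own pace and stop on an object; the grip force is fixed at half the most. Time passes only in rows, so rows that do not move let the fingers close. It gives the time, the measured TCP pose, the force, the opening and the grip force at its end, in the units of the state.
- manip.state(): the state, without advancing time (a new reading comes with each control period).
- manip.grab_frame(name): name is "side" or "top" or "wrist"; returns a dict with "img" (400x640x3 uint8, blue, green, red), "mtx" (3x3 intrinsics, pixels), "R" (3x3) and "t" (3): a world point X has camera coordinates R X + t. Camera axes: x right, y down, z forward; pixel columns grow to the right and rows downward; lengths in m; the calibration is good to about 2 mm. A picture is of the moment at which its call begins. There is no depth.
- manip.job_done(): hands the job in; it is judged then, once.
The state is a dict: "time": time; "joint_pos": joint angles; "joint_vel": joint speeds; "joint_efforts": joint torques, N m; "tool_pos": TCP position; "tool_rot": TCP orientation; "contact_force": force on the tool from outside, world axes, zero at the start; "ft_torque": the same for the moment, N m; "gripper_width": opening from 0.0 (shut) to 1.0 (fully open); "grasp_force": force on a finger pad.
Only numpy, scipy, OpenCV 4.12 (cv2) and the standard library are available. Lean on these libraries where they do the work, as an engineer would, in place of code of your own. Each camera call takes 0.05 s, during which the arm holds its last target. There are 200 camera calls.

## Working session

There is one attempt and no reset: what is moved stays moved. The work goes in short steps, Python scripts to look and compute and a tool call to move; the robot and the scene stay as the last step left them, time stands still between calls to the robot, and variables do not carry over. Pictures are saved under pics/ and viewed, at most 10 in all, crops included, and the job is handed in when it is done.

Besides the shell and the picture viewer there is one more tool, called after ">>>" by a JSON object that holds its "op" and its "data". move_arm: Moves the arm, as the interface text tells. Its arguments: {"type":"object","properties":{"rows":{"type":"array","items":{"type":"array","items":{"type":"number"}}}},"required":["rows"]}

```bash
mkdir -p pics
cat > h.py <<'E'
import numpy as np,cv2,pickle
from plant import manip
def grab(n,f):
    d=manip.grab_frame(n); cv2.imwrite(f'pics/{f}.png',d['img']); pickle.dump(d,open(f'pics/{f}.pkl','wb')); return d
def load(f): return pickle.load(open(f'pics/{f}.pkl','rb'))
def ray(d,p):
    K,R,t=[np.array(d[k],float) for k in('mtx','R','t')]
    return -R.T@t, R.T@np.linalg.inv(K)@np.array([p[0],p[1],1.])
def atz(d,p,z):
    c,r=ray(d,p); return c+r*(z-c[2])/r[2]
def tri(*obs):
    A=np.zeros((3,3));b=np.zeros(3)
    for d,p in obs:
        c,r=ray(d,p); r/=np.linalg.norm(r); P=np.eye(3)-np.outer(r,r); A+=P;b+=P@c
    return np.linalg.solve(A,b)
def proj(d,X):
    x=np.array(d['mtx'])@(np.array(d['R'])@np.array(X)+np.array(d['t']).ravel()); return x[:2]/x[2]
E
python3 - <<'E'
from h import *
np.set_printoptions(precision=4,suppress=True)
for n in('side','top','wrist'):
    d=grab(n,n+'0'); print(n,-np.array(d['R']).T@np.array(d['t']).ravel(),d['mtx'][0][0],np.array(d['R'])[2])
s=manip.state();print(s, manip.tip_reach)
a=[load(k+'0')['img'] for k in('top','side')]
cv2.imwrite('pics/a.png',cv2.resize(np.vstack(a),None,fx=.75,fy=.75))
E
```

```text
side [ 0.3344 -0.9262  0.4873] 460.0637076275601 [ 0.2199  0.8875 -0.405 ]
top [0.3919 0.0316 1.1994] 459.74010387010395 [ 0.1302 -0.0101 -0.9914]
wrist [ 0.2254 -0.5888  0.3731] 306.66545691317594 [-0.3188 -0.0723 -0.9451]
{'time': 0.15, 'joint_pos': array([-1.459 ,  0.0532,  1.614 ,  0.    ,  1.476 , -0.119 ]), 'joint_vel': array([ 0.0012, -0.0004, -0.0049, -0.0004,  0.0009,  0.0003]), 'joint_efforts': array([  0.0005, -39.4242, -37.0723,  -0.    ,   0.0047,  -0.    ]), 'tool_pos': array([ 0.1429, -0.608 ,  0.2493]), 'tool_rot': array([-0.0008,  0.9933,  0.1151,  0.    ]), 'contact_force': array([ 0.0972,  0.336 , -0.5002]), 'ft_torque': array([-0.0262,  0.0658,  0.0001]), 'grasp_force': 0.0, 'gripper_width': 0.9994335744317008} 0.019
```

View pics/a.png

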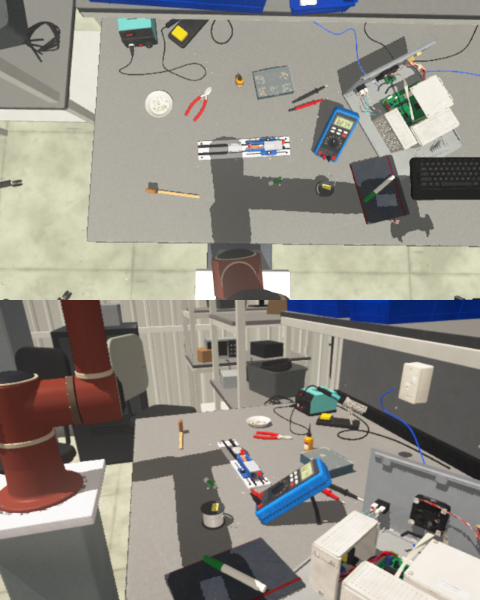

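The top view (0.75 scale) shows the stick at (147–200, 188–197), the rail at (197–290, 148), the cell near (277, 182) and the spool at (325, 187). The head is at the rail's right end. I'll enlarge both views.

Run:
```python
from h import *
t=load('top0')['img'];s=load('side0')['img']
a=cv2.resize(t[175:275,190:390],None,fx=4,fy=4,interpolation=cv2.INTER_CUBIC)
cv2.imwrite('pics/b.png',a)
b=cv2.resize(s[150:300,220:370],None,fx=4,fy=4,interpolation=cv2.INTER_CUBIC)
cv2.imwrite('pics/c.png',b)
```

```text
(no output)
```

View pics/b.png

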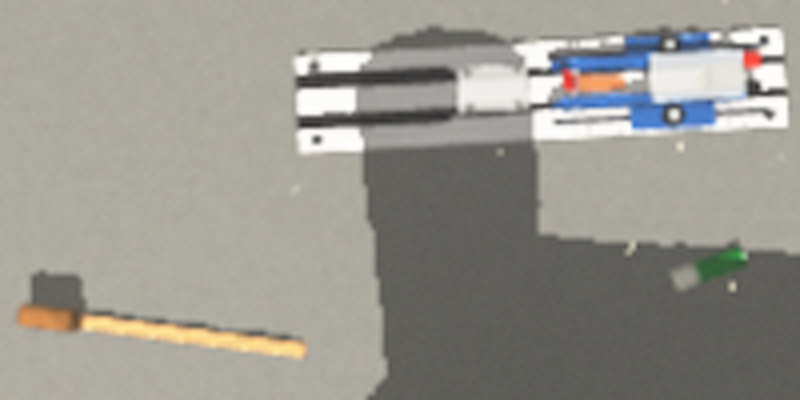

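View pics/c.png

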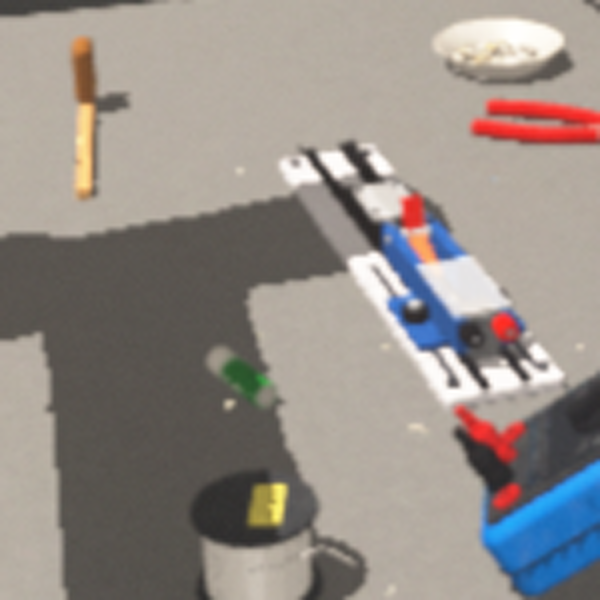

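The top crop shows the rail corners at (295,57), (302,154), (785,28), (788,127), the cell from (672,280) white end to (745,255) green end, and the stick tip at (304,349) with its grip at (20–80,318). The side crop agrees: cell white end (215,358) to green (272,398), stick tip (85,195).

Run:
```python
from h import *
np.set_printoptions(precision=4,suppress=True)
T=load('top0');S=load('side0')
f=lambda u,v:(190+(u+.5)/4-.5,175+(v+.5)/4-.5)
g=lambda u,v:(220+(u+.5)/4-.5,150+(v+.5)/4-.5)
for q in[(295,57),(302,154),(785,28),(788,127)]: print('rail',atz(T,f(*q),.008))
for q in[(672,280),(745,255)]: print('cell',atz(T,f(*q),.0075))
print('tip',atz(T,f(304,349),.006),'slat back',atz(T,f(80,321),.006),'grip ends top',atz(T,f(18,315),.048),atz(T,f(80,321),.048))
print(tri((T,f(672,280)),(S,g(215,358))),tri((T,f(745,255)),(S,g(268,398))))
print('tip tri',tri((T,f(304,349)),(S,g(84,193))))
from scipy.spatial.transform import Rotation as Ro
s=manip.state();q=s['tool_rot'];print(Ro.from_quat(q[[1,2,3,0]]).as_matrix())
d=load('wrist0'); R=Ro.from_quat(q[[1,2,3,0]]).as_matrix(); c=-d['R'].T@d['t'].ravel();print('cam in tool',R.T@(c-s['tool_pos']),'cam axes in tool',d['R']@R)
```

```text
rail [0.5835 0.1634 0.008 ]
rail [0.5197 0.157  0.008 ]
rail [ 0.608  -0.1583  0.008 ]
rail [ 0.5423 -0.1599  0.008 ]
cell [ 0.4415 -0.0843  0.0075]
cell [ 0.4584 -0.1316  0.0075]
tip [0.3939 0.1522 0.006 ] slat back [0.4097 0.2966 0.006 ] grip ends top [0.4122 0.3258 0.048 ] [0.4091 0.2873 0.048 ]
[ 0.4416 -0.0845  0.0057] [ 0.4596 -0.132   0.0056]
tip tri [0.3951 0.1525 0.0029]
[[ 0.9735  0.2287 -0.0002]
 [ 0.2287 -0.9735  0.0016]
 [ 0.0002 -0.0016 -1.    ]]
cam in tool [ 0.0847 -0.     -0.1238] cam axes in tool [[-0.0011  1.      0.0007]
 [-0.945  -0.0009 -0.3271]
 [-0.3271 -0.001   0.945 ]]
```

>>> {"op": "move_arm", "data": {"rows": [[2.755, -2.777, 0.33, 0, 0, 0, 1], [2.755, -2.777, 0.33, 0, 0, 0, 1], [2.755, -2.777, 0.33, 0, 0, 0, 1], [2.755, -2.777, 0.33, 0, 0, 0, 1], [2.755, -2.777, 0.33, 0, 0, 0, 1], [2.755, -2.777, 0.33, 0, 0, 0, 1], [2.755, -2.777, 0.33, 0, 0, 0, 1], [2.755, -2.777, 0.33, 0, 0, 0, 1], [2.755, -2.777, 0.33, 0, 0, 0, 1], [2.755, -2.777, 0.33, 0, 0, 0, 1], [2.755, -2.777, 0.33, 0, 0, 0, 1], [2.755, -2.777, 0.33, 0, 0, 0, 1], [2.755, -2.777, 0.33, 0, 0, 0, 1], [2.755, -2.777, 0.33, 0, 0, 0, 1], [2.755, -2.777, 0.33, 0, 0, 0, 1], [0, 0, 0, 0, 0, -6.9, 1], [0, 0, 0, 0, 0, -6.9, 1], [0, 0, 0, 0, 0, -6.9, 1], [0, 0, 0, 0, 0, -6.9, 1], [0, 0, 0, 0, 0, -6.9, 1]]}}

```text
time: 1.82
tool_pos: [0.4498, -0.108, 0.2004]
tool_rot: [-0.0, 0.913, 0.408, -0.0]
contact_force: [-0.3, -0.1, -0.5]
gripper_width: 1.0
grasp_force: 0.0
```

>>> {"op": "move_arm", "data": {"rows": [[0, 0, 0.4, 0, 0, -6.9, 1], [0, 0, 0.4, 0, 0, -6.9, 1], [0, 0, 0.4, 0, 0, -6.9, 1], [0, 0, 0.4, 0, 0, -6.9, 1], [0, 0, 0.4, 0, 0, -6.9, 1], [0, 0, 0.4, 0, 0, -6.9, 1], [0, 0, 0.4, 0, 0, -6.9, 1], [0, 0, 0.4, 0, 0, -6.9, 1], [0, 0, 0.4, 0, 0, -6.9, 1], [0, 0, 0, 0, 0, 0, 1]]}}

```text
time: 2.65
tool_pos: [0.4492, -0.1081, 0.1635]
tool_rot: [-0.001, 0.574, 0.819, -0.0]
contact_force: [-1.0, -0.1, -0.3]
gripper_width: 1.0
grasp_force: 0.0
```

Run:
```python
from h import *
from scipy.spatial.transform import Rotation as Ro
np.set_printoptions(precision=4,suppress=True)
d=grab('wrist','w1'); s=manip.state(); print(s['time'],s['tool_pos'],Ro.from_quat(s['tool_rot'][[1,2,3,0]]).as_matrix()[:,0],s['joint_pos'])
for X in([.4415,-.0843,.0075],[.4584,-.1316,.0075]): print(proj(d,X))
```

```text
2.7 [ 0.4495 -0.1082  0.1641] [-0.3368  0.9416  0.001 ] [-0.3974 -0.2829  2.0674 -0.      1.3586 -0.7409]
[320.4584 159.9763]
[320.2245 210.5295]
```

View pics/w1.png

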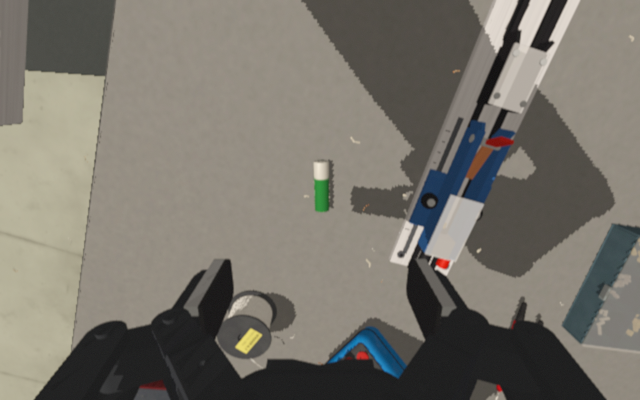

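The wrist view shows the cell at px (321,160) white end to (321,212) green end, exactly where predicted; the spool is at (248,325), and the rail's head at (450,200). I need an enlargement to tell the button end.

Run:
```python
from h import *
i=load('w1')['img']
a=cv2.resize(i[150:222,290:354],None,fx=8,fy=8,interpolation=cv2.INTER_CUBIC)
cv2.imwrite('pics/e.png',a)
```

```text
(no output)
```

View pics/e.png

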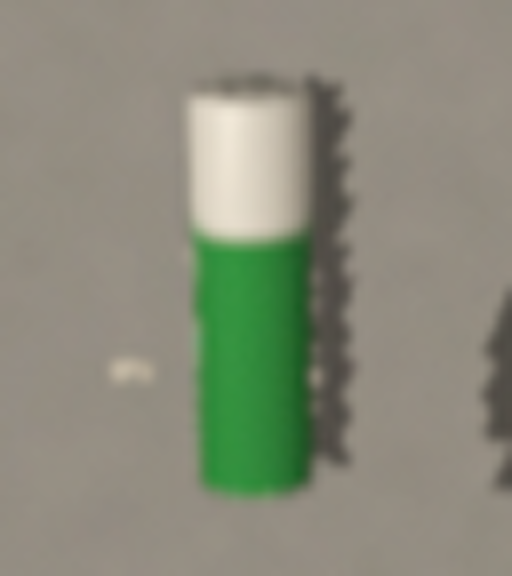

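>>> {"op": "move_arm", "data": {"rows": [[3.4, 0, 2, 0, 0, 0, 1], [3.4, 0, 2, 0, 0, 0, 1], [3.4, 0, 2, 0, 0, 0, 1], [0, 0, 0, 0, 0, 0, 1], [0, 0, 0, 0, 0, 0, 1]]}}

```text
time: 3.12
tool_pos: [0.4138, -0.011, 0.1033]
tool_rot: [-0.001, 0.575, 0.818, -0.001]
contact_force: [-0.1, -0.9, 0.5]
gripper_width: 1.002
grasp_force: 0.0
```

Run:
```python
from h import *
d=grab('wrist','w2'); 
p=proj(d,[.45,-.108,.0075]);print(p,proj(d,[.4415,-.0843,.0075]),proj(d,[.4584,-.1316,.0075]))
x,y=p.astype(int)
a=cv2.resize(d['img'][max(y-45,0):y+45,x-45:x+45],None,fx=6,fy=6,interpolation=cv2.INTER_CUBIC)
cv2.imwrite('pics/f.png',a)
```

```text
[320.91522132 318.7374522 ] [320.98315509 294.51470744] [320.78477435 341.4172443 ]
```

View pics/f.png

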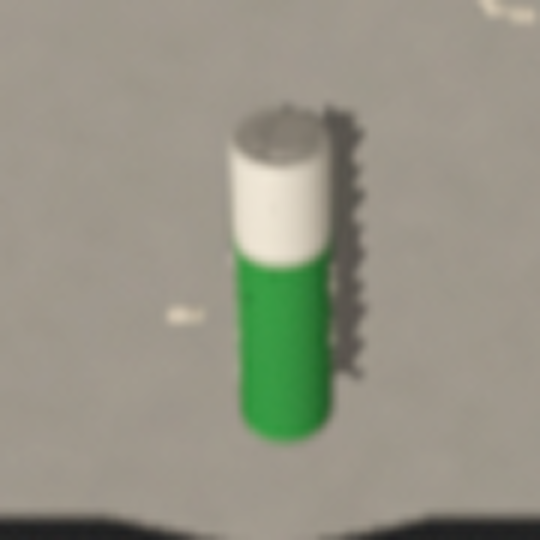

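The white end's face at (282,135) looks flat grey without a button. I'll check the green end by a stretched composite of the side and wrist data.

Run:
```python
from h import *
S=load('side0')['img'];w=load('w2')['img'];T=load('top0')['img']
def c(i,x,y,r):
    a=i[y-r:y+r,x-r:x+r].astype(float); a=(a-a.min())/(a.max()-a.min())*255
    return cv2.resize(a.astype(np.uint8),(380,380),interpolation=cv2.INTER_NEAREST)
cv2.imwrite('pics/g.png',np.hstack([c(S,280,244,12),c(w,321,296,12)]))
```

```text
(no output)
```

View pics/g.png

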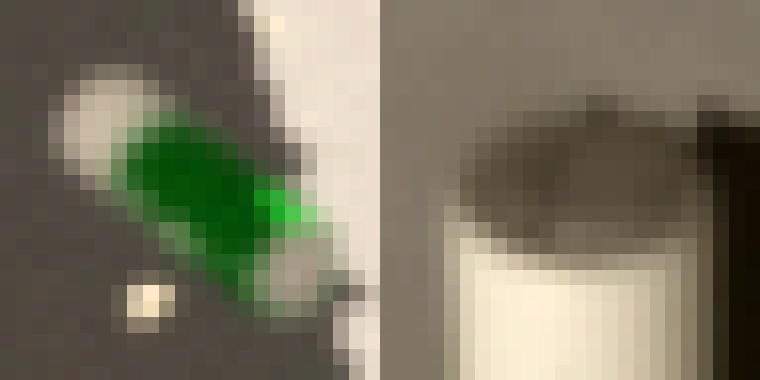

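>>> {"op": "move_arm", "data": {"rows": [[-2.7, 0, 2.1, 0, 0, 0, 1], [-2.7, 0, 2.1, 0, 0, 0, 1], [0, 0, 0, 0, -6, 0, 1], [0, 0, 0, 0, -6, 0, 1], [0, 0, 0, 0, -6, 0, 1], [0, 0, 0, 0, -6, 0, 1], [0, 0, 0, 0, -6, 0, 1], [0, 0, 0, 0, 0, 0, 1], [0, 0, 0, 0, 0, 0, 1]]}}

```text
time: 3.92
tool_pos: [0.4343, -0.063, 0.0633]
tool_rot: [0.211, 0.555, 0.791, -0.148]
contact_force: [-0.1, 0.0, 0.8]
gripper_width: 1.001
grasp_force: 0.0
```

Run:
```python
from h import *
d=grab('wrist','w3'); 
p=proj(d,[.4415,-.0843,.0075]);print(p,proj(d,[.4584,-.1316,.0075]))
x,y=p.astype(int)
a=cv2.resize(d['img'][max(y-25,0):y+45,x-35:x+35],None,fx=8,fy=8,interpolation=cv2.INTER_CUBIC)
cv2.imwrite('pics/i.png',a)
```

```text
[318.43678425 216.10893067] [318.48575732 256.08593265]
```

View pics/i.png

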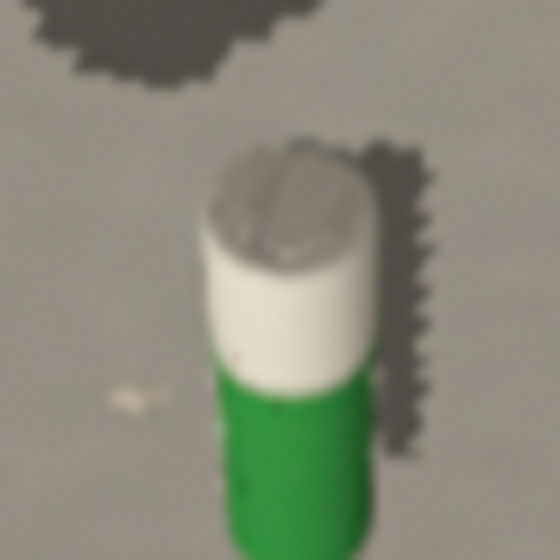

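The white end's face (centre (290,207)) looks flat, but a button end needs a definite check. I'll grasp the cell and show its green end to the side camera.

>>> {"op": "move_arm", "data": {"rows": [[0, 0, 0, 0, 6, 0, 1], [0, 0, 0, 0, 6, 0, 1], [0, 0, 0, 0, 6, 0, 1], [0, 0, 0, 0, 6, 0, 1], [0, 0, 0, 0, 6, 0, 1], [-2.4, 0, 0, 0, 0, 0, 1], [-2.35, 0, 0, 0, 0, 0, 1], [0, 0, 1.5, 0, 0, 0, 1], [0, 0, 1.3, 0, 0, 0, 1], [0, 0, 1.0, 0, 0, 0, 1], [0, 0, 0, 0, 0, 0, 1]]}}

```text
time: 4.88
tool_pos: [0.449, -0.1087, 0.0235]
tool_rot: [-0.001, 0.576, 0.818, 0.0]
contact_force: [-0.3, 0.5, -0.2]
gripper_width: 1.002
grasp_force: 0.0
```

>>> {"op": "move_arm", "data": {"rows": [[0, 0, 0, 0, 0, 0, -1], [0, 0, 0, 0, 0, 0, -1], [0, 0, 0, 0, 0, 0, -1], [0, 0, 0, 0, 0, 0, -1], [0, 0, 0, 0, 0, 0, -1], [0, 0, 0, 0, 0, 0, -1], [0, 0, 0, 0, 0, 0, -1], [0, 0, 0, 0, 0, 0, -1], [0, 0, 0, 0, 0, 0, -1], [0, 0, 0, 0, 0, 0, -1]]}}

```text
time: 5.72
tool_pos: [0.4504, -0.108, 0.0255]
tool_rot: [0.0, 0.575, 0.818, 0.0]
contact_force: [-0.6, 1.0, 6.2]
gripper_width: 0.146
grasp_force: 61.2
```

>>> {"op": "move_arm", "data": {"rows": [[0, 0, -1, 0, 0, 0, -1], [0, 0, -3, 0, 0, 0, -1], [0, 0, -4, 0, 0, 0, -1], [-2.86, -1.49, -1.7, 0, 0, 0, -1], [-2.86, -1.49, -1.7, 0, 0, 0, -1], [-2.86, -1.49, -1.7, 0, 0, 0, -1], [-2.86, -1.49, -1.7, 0, 0, 0, -1], [-2.86, -1.49, -1.7, 0, 0, 0, -1], [-2.86, -1.49, -1.7, 0, 0, 0, -1], [-2.86, -1.49, -1.7, 0, 0, 0, -1], [-2.86, -1.49, -1.7, 0, 0, 0, -1], [-2.86, -1.49, -1.7, 0, 0, 0, -1], [-2.86, -1.49, -1.7, 0, 0, 0, -1], [-2.86, -1.49, -1.7, 0, 0, 0, -1], [-2.86, -1.49, -1.7, 0, 0, 0, -1], [-2.86, -1.49, -1.7, 0, 0, 0, -1], [-2.86, -1.49, -1.7, 0, 0, 0, -1], [0, 0, 0, 0, 0, 0, -1]]}}

```text
time: 7.22
tool_pos: [0.3878, -0.5606, 0.3462]
tool_rot: [0.002, 0.577, 0.817, -0.002]
contact_force: [0.5, 0.8, 0.4]
gripper_width: 0.144
grasp_force: 60.5
```

Run:
```python
from h import *
d=grab('side','s4');grab('wrist','w4'); s=manip.state();print(s['tool_pos'],s['grasp_force'],s['gripper_width'],s['joint_pos'])
p=proj(d,s['tool_pos']+[0,0,-.018]);print(p)
x,y=p.astype(int)
i=d['img'];y0=max(y-35,0);x0=max(x-35,0)
cv2.imwrite('pics/j.png',cv2.resize(i[y0:y0+70,x0:x0+70],None,fx=8,fy=8,interpolation=cv2.INTER_CUBIC))
```

```text
[ 0.3888549  -0.55609543  0.34309761] 60.53194999694824 0.1440441394622799 [-1.07021654e+00  1.40514964e-01  1.36644839e+00  2.11104500e-04
  1.63459607e+00 -1.41464528e+00]
[278.01946054 189.02873625]
```

View pics/j.png

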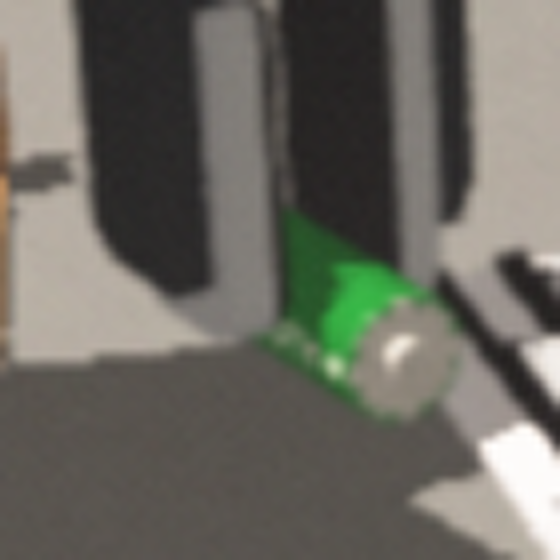

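The side crop shows the metal button at (398,350) on the green end, so green is plus. It already points towards the head (−y). Next I go above the bay.

>>> {"op": "move_arm", "data": {"rows": [[3.18, 2.11, 1.18, 0, 0, 0, -1], [3.18, 2.11, 1.18, 0, 0, 0, -1], [3.18, 2.11, 1.18, 0, 0, 0, -1], [3.18, 2.11, 1.18, 0, 0, 0, -1], [3.18, 2.11, 1.18, 0, 0, 0, -1], [3.18, 2.11, 1.18, 0, 0, 0, -1], [3.18, 2.11, 1.18, 0, 0, 0, -1], [3.18, 2.11, 1.18, 0, 0, 0, -1], [3.18, 2.11, 1.18, 0, 0, 0, -1], [3.18, 2.11, 1.18, 0, 0, 0, -1], [3.18, 2.11, 1.18, 0, 0, 0, -1], [3.18, 2.11, 1.18, 0, 0, 0, -1], [3.18, 2.11, 1.18, 0, 0, 0, -1], [3.18, 2.11, 1.18, 0, 0, 0, -1], [3.18, 2.11, 1.18, 0, 0, 0, -1], [3.18, 2.11, 1.18, 0, 0, 0, -1], [3.18, 2.11, 1.18, 0, 0, 0, -1], [3.18, 2.11, 1.18, 0, 0, 0, -1], [0, 0, 0, 0, 0, 5.2, -1], [0, 0, 0, 0, 0, 5.2, -1]]}}

```text
time: 8.98
tool_pos: [0.5497, 0.1152, 0.1279]
tool_rot: [-0.002, 0.646, 0.763, -0.002]
contact_force: [0.4, 0.3, 0.2]
gripper_width: 0.144
grasp_force: 60.6
```

>>> {"op": "move_arm", "data": {"rows": [[0, 0, 0, 0, 0, 5.2, -1], [0, 0, 0, 0, 0, 0, -1], [0, 0, 0, 0, 0, 0, -1]]}}

```text
time: 9.23
tool_pos: [0.551, 0.1127, 0.1296]
tool_rot: [-0.001, 0.679, 0.734, -0.001]
contact_force: [0.2, -0.2, -1.2]
gripper_width: 0.147
grasp_force: 60.6
```

Run:
```python
from h import *
from scipy.spatial.transform import Rotation as Ro
np.set_printoptions(precision=4,suppress=True)
d=grab('wrist','w5');s=manip.state();print(s['time'],s['tool_pos'],Ro.from_quat(s['tool_rot'][[1,2,3,0]]).as_matrix()[:,0],s['contact_force'])
o=np.array([.5627,.0106,0]);e=np.array([.0738,-.9973,0]);n=np.array([.9973,.0738,0])
img=cv2.resize(d['img'],None,fx=1.25,fy=1.25)
for x in(-150,-100,-60):
  for y in(-32,-8.5,8.5,32): print(x,y,proj(d,o+e*x/1e3+n*y/1e3+[0,0,.008]))
i=d['img'];cv2.imwrite('pics/k.png',cv2.resize(i[20:300,170:470],None,fx=2,fy=2,interpolation=cv2.INTER_CUBIC))
```

```text
9.2833 [0.5513 0.1125 0.1299] [-0.0766  0.9971  0.0001] [-0.2222  0.3658  0.4867]
-150 -32 [284.6813 141.109 ]
-150 -8.5 [314.1886 141.1852]
-150 8.5 [335.5396 141.2404]
-150 32 [365.0613 141.3167]
-100 -32 [286.7309 200.2984]
-100 -8.5 [314.3914 200.3777]
-100 8.5 [334.4057 200.4351]
-100 32 [362.0788 200.5145]
-60 -32 [288.1947 242.5695]
-60 -8.5 [314.5362 242.6504]
-60 8.5 [333.5959 242.709 ]
-60 32 [359.9489 242.7899]
```

View pics/k.png

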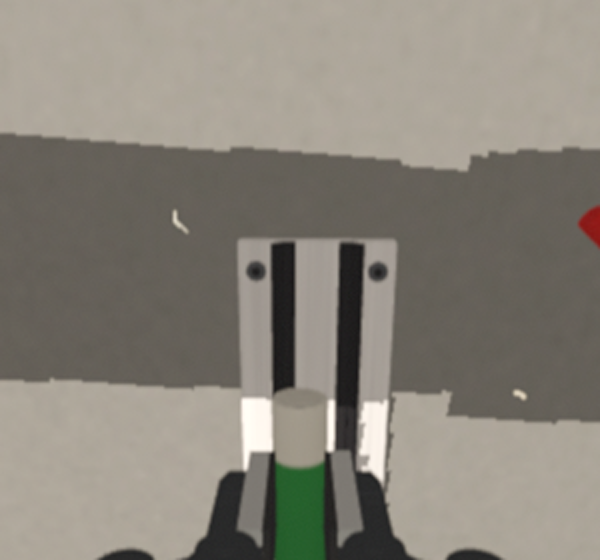

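The wrist crop shows the rail's rear edge from (237,240) to (397,240) and the cell centred in the fingers at (300,397). The rail centre line therefore lies about 5–7 mm to the tool's +y, parallel to it. I've used all ten views, so from here I measure by image code.

>>> {"op": "move_arm", "data": {"rows": [[0, 0.55, 2, 0, 0, 0, -1], [0, 0, 2.5, 0, 0, 0, -1], [0, 0, 2, 0, 0, 0, -1], [0, 0, 1.1, 0, 0, 0, -1], [0, 0, 0, 0, 0, 0, -1], [0, 0, 0, 0, 0, 0, -1]]}}

```text
time: 9.78
tool_pos: [0.5576, 0.1123, 0.0542]
tool_rot: [-0.0, 0.68, 0.733, -0.0]
contact_force: [-0.0, -1.3, 0.2]
gripper_width: 0.146
grasp_force: 60.5
```

Run:
```python
from h import *
np.set_printoptions(precision=4,suppress=True,linewidth=250)
d=grab('wrist','w6');s=manip.state();print(s['time'],s['tool_pos'],s['contact_force'])
o=np.array([.5627,.0106,0]);e=np.array([.0738,-.9973,0]);n=np.array([.9973,.0738,0])
for x in(-150,-130):
  print(x,[proj(d,o+e*x/1e3+n*y/1e3+[0,0,.008]).round(1) for y in(-32,-8.5,8.5,32)])
print('cell back end pred',proj(d,s['tool_pos']-e*.0235+[0,0,-.018]), proj(d,s['tool_pos']-e*.0235+[0,0,-.0105]))
g=cv2.cvtColor(d['img'],cv2.COLOR_BGR2GRAY)
for r in(140,150,160,170,180,190,200,210,220):
  print(r,' '.join(str(v) for v in g[r,264:396:1]))
```

```text
9.8333 [0.5585 0.1124 0.0553] [ 0.4386 -0.525  -0.711 ]
-150 [array([258. , 159.9]), array([299.8, 159.9]), array([330. , 159.9]), array([371.8, 159.9])]
-130 [array([260.3, 193.7]), array([300.5, 193.7]), array([329.6, 193.7]), array([369.9, 193.7])]
cell back end pred [320.972 220.993] [321.0152 227.2634]
140 106 105 105 104 105 105 106 106 106 107 106 107 107 106 107 107 107 106 107 106 107 105 106 106 106 106 107 106 105 105 105 105 105 105 106 106 107 107 108 107 108 107 107 107 108 107 108 107 106 107 107 106 106 107 107 106 105 106 106 106 107 107 105 105 105 107 105 106 106 106 107 106 106 108 106 106 106 106 106 106 106 106 106 106 106 106 106 107 106 108 107 107 106 107 107 106 106 106 107 105 105 106 105 104 106 105 106 106 106 106 107 106 106 106 106 107 107 107 107 107 107 107 107 106 107 107 106 108 106 106 106 106
150 106 106 106 106 105 105 106 105 104 105 105 104 104 105 105 106 107 107 106 107 108 107 108 109 108 107 108 108 107 108 107 107 107 107 106 106 106 107 106 107 106 107 106 106 106 106 106 106 107 106 107 106 106 106 106 105 105 105 107 106 105 106 106 106
[... 3039 characters left out ...]
2 34 34 33 34 33 31 32 80 143 167 170 170 172 173 174 173 171 170 171 172 171 170 170 171 171 171 171 172 165 138 113 106 107 108 108 107 107 107 105 105 106 106 105 106 105 107 106 105 107 106 106 106
220 107 107 118 148 163 166 168 169 169 169 168 166 165 163 162 163 163 163 164 166 166 165 166 162 108 46 33 32 32 34 33 33 34 33 34 35 34 33 35 35 49 101 146 151 147 144 142 142 143 143 143 143 143 142 143 142 143 143 143 142 143 142 142 142 140 141 142 147 151 145 95 43 33 33 34 34 33 33 33 34 34 33 36 34 33 32 44 104 161 170 170 171 171 174 173 172 171 171 171 171 171 171 170 170 171 172 172 169 153 119 105 106 106 106 106 106 107 106 106 106 106 106 106 105 106 106 106 106 106 106 106 106
```

Run:
```python
from h import *
g=cv2.cvtColor(load('w6')['img'],cv2.COLOR_BGR2GRAY)
for r in(224,228,232,236,242): print(r,' '.join(str(v) for v in g[r,294:348]))
```

```text
224 34 34 34 34 33 33 32 34 34 32 53 108 151 160 161 163 163 162 161 160 161 160 158 154 153 152 153 153 156 160 161 161 160 161 161 161 160 159 157 147 97 44 32 35 34 35 35 34 33 32 34 33 34 33
228 34 33 33 33 34 32 34 35 36 32 43 96 149 159 161 161 162 164 164 164 165 166 166 167 166 167 166 165 165 165 165 164 163 163 162 161 160 158 157 146 86 35 32 33 34 34 36 33 33 33 34 34 32 33
232 33 34 32 34 34 33 32 34 33 34 40 95 148 159 160 161 163 164 164 165 165 165 165 166 166 165 165 165 165 164 164 164 163 163 161 160 159 157 157 145 87 33 33 33 33 35 33 32 33 33 35 34 33 31
236 32 34 33 34 33 34 33 34 34 33 40 94 147 159 159 161 162 162 164 163 165 165 165 165 166 165 165 164 165 164 164 164 163 162 161 160 159 157 156 144 85 34 33 34 33 33 33 35 34 33 33 35 33 33
242 32 34 32 31 31 32 33 31 34 32 33 85 145 157 159 160 161 162 164 164 165 165 165 165 165 165 165 165 164 164 164 163 162 162 161 160 159 157 152 126 70 32 33 34 34 32 33 32 33 32 33 33 34 34
```

Cell (305.0–334.0) and channel (304.8–334.5) are centred to within 0.2 mm. Lower gently.

>>> {"op": "move_arm", "data": {"rows": [[0, 0, 0.8, 0, 0, 0, -1], [0, 0, 0.6, 0, 0, 0, -1], [0, 0, 0.3, 0, 0, 0, -1], [0, 0, 0.15, 0, 0, 0, -1], [0, 0, 0, 0, 0, 0, -1], [0, 0, 0, 0, 0, 0, -1]]}}

```text
time: 10.33
tool_pos: [0.558, 0.1124, 0.0359]
tool_rot: [-0.0, 0.681, 0.733, -0.0]
contact_force: [-0.4, -0.2, 0.4]
gripper_width: 0.145
grasp_force: 60.5
```

>>> {"op": "move_arm", "data": {"rows": [[0, 0, 0.1, 0, 0, 0, -1], [0, 0, 0, 0, 0, 0, -0.5], [0, 0, 0, 0, 0, 0, -0.3], [0, 0, 0, 0, 0, 0, -0.2], [0, 0, 0, 0, 0, 0, -0.2], [0, 0, -1.5, 0, 0, 0, -0.2], [0, 0, -3, 0, 0, 0, 0], [0, 0, -3, 0, 0, 0, 0], [0, 0, 0, 0, 0, 0, 0], [0, 0, 0, 0, 0, 0, 0]]}}

```text
time: 11.17
tool_pos: [0.5599, 0.1125, 0.1128]
tool_rot: [0.002, 0.681, 0.733, 0.002]
contact_force: [-0.2, -0.0, 0.4]
gripper_width: 0.497
grasp_force: 0.0
```

Run:
```python
from h import *
np.set_printoptions(precision=4,suppress=True,linewidth=250)
d=grab('wrist','w7');s=manip.state();print(s['time'],s['tool_pos'],s['contact_force'])
i=d['img'];h=cv2.cvtColor(i,cv2.COLOR_BGR2HSV);g=cv2.cvtColor(i,cv2.COLOR_BGR2GRAY)
m=cv2.inRange(h,(45,100,30),(80,255,255));m[330:]=0
n,l,st,c=cv2.connectedComponentsWithStats(m);k=1+np.argmax(st[1:,4]);print(st[k],c[k])
x,y,w,hh,_=st[k]
for r in range(y-24,y,4): print(r,' '.join(map(str,g[r,x-14:x+w+14])))
T=grab('top','t7');m=cv2.inRange(cv2.cvtColor(T['img'],cv2.COLOR_BGR2HSV),(45,100,30),(80,255,255));n,l,st,c=cv2.connectedComponentsWithStats(m)
for q,w in zip(st,c):
  if q[4]>5 and abs(w[0]-290)<60: print(q,w,atz(T,w,.0155))
r=[]
for yy in range(y-28,y+hh):
  q=np.where(m[yy]>0)[0] if 0 else None
```

```text
11.2167 [0.5585 0.1124 0.1106] [ 0.4811 -0.3681  0.0339]
[309 200  17  38 586] [316.5188 218.7628]
176 30 29 28 29 31 31 32 29 35 92 151 160 157 151 144 140 136 133 132 132 131 131 130 131 130 131 132 136 142 147 153 147 90 34 29 32 33 31 31 30 31 29 29 29 58
180 30 30 28 29 31 32 31 30 35 92 150 159 150 147 149 151 151 152 151 152 152 151 150 149 150 151 150 149 149 148 146 136 82 34 29 30 32 31 31 30 29 29 31 29 66
184 30 29 30 31 31 32 32 28 34 87 145 158 151 147 150 152 152 153 153 155 156 156 154 155 154 153 152 151 149 147 145 133 81 36 30 32 32 30 29 30 30 29 28 29 72
188 28 29 27 30 31 32 30 30 33 86 146 158 150 147 149 151 152 152 154 155 155 155 154 154 153 153 151 151 148 146 143 130 75 31 31 31 34 32 31 28 28 32 27 29 77
192 29 29 27 29 29 33 33 32 31 80 140 157 150 145 149 150 151 152 153 154 154 154 153 153 153 152 151 150 148 147 143 127 73 31 30 31 31 32 29 29 30 29 30 33 84
196 31 28 29 29 32 32 32 31 29 79 140 155 144 141 147 149 151 153 152 154 154 154 154 152 152 153 151 150 148 146 139 122 70 31 32 33 31 31 29 29 30 30 29 34 87
[     0      0    640    400 254962] [318.6348 199.6958] [0.5561 0.0183 0.0155]
[288 198   3   3   6] [289.3333 199.3333] [0.5559 0.0944 0.0155]
```

>>> {"op": "move_arm", "data": {"rows": [[2.97, -1.88, -0.57, 0, 0, 0, 0.3], [2.97, -1.88, -0.57, 0, 0, 0, 0.3], [2.97, -1.88, -0.57, 0, 0, 0, 0.3], [2.97, -1.88, -0.57, 0, 0, 0, 0.3], [2.97, -1.88, -0.57, 0, 0, 0, 0.3], [2.97, -1.88, -0.57, 0, 0, 0, 0.3], [2.97, -1.88, -0.57, 0, 0, 0, 0.3], [0, 0, 0, 0, 0, 5.3, 0.3], [0, 0, 0, 0, 0, 5.3, 0.3], [0, 0, 0, 0, 0, 0, 0.3], [0, 0, 0, 0, 0, 0, 0.3], [0, 0, 0, 0, 0, 0, 0.3], [0, 0, 0, 0, 0, 0, 0.3]]}}

```text
time: 12.35
tool_pos: [0.4114, 0.3095, 0.1491]
tool_rot: [-0.0, 0.745, 0.667, -0.001]
contact_force: [-0.2, 0.1, 0.7]
gripper_width: 0.646
grasp_force: 0.0
```

Run:
```python
from h import *
from scipy.spatial.transform import Rotation as Ro
np.set_printoptions(precision=4,suppress=True,linewidth=200)
d=grab('wrist','w8');s=manip.state();print(s['time'],s['tool_pos'],Ro.from_quat(s['tool_rot'][[1,2,3,0]]).as_matrix()[:,0])
i=d['img'];h=cv2.cvtColor(i,cv2.COLOR_BGR2HSV)
print('pred grip top ends',proj(d,[.4130,.328,.048]),proj(d,[.4093,.2943,.048]),'tip',proj(d,[.3939,.1522,.006]))
m=cv2.inRange(h,(3,80,50),(28,255,255))
n,l,st,c=cv2.connectedComponentsWithStats(m)
for k in range(1,n):
  if st[k,4]>60: print(k,st[k],c[k],i[l==k].mean(0))
k=1+np.argmax(st[1:,4])
for y in range(st[k,1],st[k,1]+st[k,3],8):
  x=np.where(l[y]==k)[0]; print(y,x.min(),x.max(),h[y,int(x.mean())])
```

```text
12.4 [0.4115 0.3095 0.1493] [ 0.1109  0.9938 -0.0005]
pred grip top ends [318.8007 183.0857] [318.9451 223.8248] tip [319.6981 329.2566]
2 [ 312  166   19  166 1974] [320.6996 237.7457] [ 69.1003 111.5598 149.5887]
42 [  0 386  60  14 647] [ 24.4853 393.5997] [37.4065 45.7666 83.949 ]
166 318 325 [ 16 113 131]
174 315 328 [ 14 168 102]
182 312 329 [ 14 165 113]
190 312 330 [ 16 163 199]
198 313 330 [ 16 163 189]
206 313 329 [ 16 161 188]
214 313 329 [ 16 164 176]
222 316 326 [ 17 129 205]
230 316 325 [ 16 126 148]
238 316 325 [ 16 125 145]
246 316 325 [ 16 126 146]
254 316 325 [ 16 126 146]
262 316 325 [ 16 128 146]
270 316 325 [ 17 126 136]
278 316 325 [ 17 125 137]
286 316 325 [ 16 125 139]
294 316 325 [ 16 126 138]
302 316 324 [ 16 126 138]
310 316 324 [ 16 127 139]
318 316 324 [ 16 125 139]
326 316 324 [ 17 126 140]
```

The stick's axis runs along column 320.5, straight under the tool, with its tip at row 331. Descend and grasp the grip.

>>> {"op": "move_arm", "data": {"rows": [[0.1, 0, 3, 0, 0, 0, 0.2], [0, 0, 3, 0, 0, 0, 0.2], [0, 0, 2.6, 0, 0, 0, 0.2], [0, 0, 1.7, 0, 0, 0, 0.2], [0, 0, 1.3, 0, 0, 0, 0.2], [0, 0, 0, 0, 0, 0, 0.2], [0, 0, 0, 0, 0, 0, 0.2], [0, 0, 0, 0, 0, 0, -1], [0, 0, 0, 0, 0, 0, -1], [0, 0, 0, 0, 0, 0, -1], [0, 0, 0, 0, 0, 0, -1], [0, 0, 0, 0, 0, 0, -1], [0, 0, 0, 0, 0, 0, -1], [0, 0, 0, 0, 0, 0, -1], [0, 0, 0, 0, 0, 0, -1]]}}

```text
time: 13.65
tool_pos: [0.4127, 0.3116, 0.0353]
tool_rot: [0.0, 0.745, 0.667, 0.001]
contact_force: [-1.1, 0.1, 6.0]
gripper_width: 0.156
grasp_force: 59.1
```

Run:
```python
from h import *
from scipy.spatial.transform import Rotation as Ro
np.set_printoptions(precision=4,suppress=True,linewidth=200)
d=grab('wrist','w9');s=manip.state();print(s['time'],s['tool_pos'],Ro.from_quat(s['tool_rot'][[1,2,3,0]]).as_matrix()[:,0],s['contact_force'],s['gripper_width'])
```

```text
13.7 [0.4127 0.3116 0.0353] [0.1109 0.9938 0.0015] [-0.3615 -0.5274  5.5192] 0.1529661469370117
```

>>> {"op": "move_arm", "data": {"rows": [[0, 0, -1, 0, 0, 0, -1], [0, 0, -3, 0, 0, 0, -1], [0, 0, -3, 0, 0, 0, -1], [0.43, 3.23, 0, 0, 0, 0, -1], [0.43, 3.23, 0, 0, 0, 0, -1], [0.43, 3.23, 0, 0, 0, 0, -1], [0.43, 3.23, 0, 0, 0, 0, -1], [0, 0, 0, 0, 0, -5.3, -1], [0, 0, 0, 0, 0, -5.3, -1], [0, 0, 2, 0, 0, 0, -1], [0, 0, 2, 0, 0, 0, -1], [0, 0, 0, 0, 0, 0, -1], [0, 0, 0, 0, 0, 0, -1], [0, 0, 0, 0, 0, 0, -1]]}}

```text
time: 14.87
tool_pos: [0.5421, 0.3139, 0.0646]
tool_rot: [0.0, 0.681, 0.733, 0.0]
contact_force: [1.1, 0.4, -1.3]
gripper_width: 0.154
grasp_force: 58.8
```

```bash
cat > m.py <<'E'
from h import *
import sys
from scipy.spatial.transform import Rotation as Ro
np.set_printoptions(precision=4,suppress=True,linewidth=250)
d=grab('wrist',sys.argv[1]);s=manip.state();print(s['time'],s['tool_pos'],Ro.from_quat(s['tool_rot'][[1,2,3,0]]).as_matrix()[:,0],s['contact_force'],s['gripper_width'])
i=d['img'];h=cv2.cvtColor(i,cv2.COLOR_BGR2HSV);g=cv2.cvtColor(i,cv2.COLOR_BGR2GRAY)
m=cv2.inRange(h,(3,70,50),(28,255,255))
n,l,st,c=cv2.connectedComponentsWithStats(m)
for k in range(1,n):
  if st[k,4]>60: print('wood',st[k],c[k],i[l==k].mean(0))
m=cv2.inRange(h,(45,100,30),(80,255,255))
n,l,st,c=cv2.connectedComponentsWithStats(m)
for k in range(1,n):
  if st[k,4]>20 and abs(c[k][0]-320)<60: print('green',st[k],c[k])
for r in range(int(sys.argv[2]),int(sys.argv[3]),int(sys.argv[4])): print(r,' '.join(map(str,g[r,280:360])))
E
python3 m.py w10 240 400 16
```

```text
14.9167 [0.5426 0.3141 0.0654] [-0.0738  0.9973  0.0007] [-0.5007 -0.3875  0.8441] 0.15332628686083688
wood [ 303  216   34  150 3760] [319.4665 285.2652] [ 45.9668  78.513  112.2899]
wood [597 226  20  11 109] [605.9725 230.6697] [ 97.7339 134.5138 152.4587]
wood [542 240  20  16 168] [550.381  247.8333] [ 98.2738 135.8631 154.2381]
wood [575 245  11  16 111] [580.3423 251.5766] [ 96.6847 133.8378 152.018 ]
wood [552 265  20  13 118] [561.5847 270.5508] [100.6017 137.4661 155.5678]
wood [539 268  10  15  91] [543.7473 275.9341] [ 97.3516 133.967  152.011 ]
240 152 152 153 153 154 146 112 97 96 95 89 88 88 87 87 87 88 87 87 89 88 89 88 89 88 86 78 74 73 73 73 74 74 74 73 74 73 74 75 75 76 77 78 78 78 79 81 79 79 78 78 76 73 81 86 87 87 87 87 87 88 88 88 88 87 86 86 86 87 87 87 88 88 87 88 89 90 89 89 88
256 86 78 61 45 40 39 40 40 38 39 41 61 99 110 112 111 111 110 111 110 111 108 89 50 43 73 92 87 80 86 86 82 79 77 76 74 73 75 74 73 74 74 74 74 74 75 78 77 80 79 79 77 77 76 68 43 46 83 107 112 112 111 112 111 111 112 110 99 60 40 39 40 40 42 40 41 47 60 76 85
272 36 37 36 37 35 36 3
[... 1289 characters left out ...]
34 35 42 63 85 90 88 87 87 88 88 89 87 88 87 88 88 94 107 111 111 112 115 118 118 118 119 118 118 117 116 109 93 88 86 99 129 136 130 101 87 87 89 90 90 86 65 42 36 35 34 35 33 35 36 35 37 37 36 36 36 37 37 34 34
368 36 37 38 36 37 37 35 36 36 34 35 34 34 38 36 35 34 36 35 36 37 36 34 35 35 35 36 37 36 37 36 36 37 34 37 36 36 38 37 36 36 35 35 38 37 36 36 37 35 35 37 36 36 37 35 38 36 35 36 36 37 36 38 36 38 36 36 35 37 34 36 36 36 36 37 36 36 36 36 37
384 35 36 37 38 36 37 37 36 38 35 34 35 37 35 38 35 35 35 37 35 36 36 35 37 37 37 36 35 37 35 34 36 36 37 37 35 36 37 35 36 37 37 35 35 36 36 35 35 35 37 37 37 37 35 36 36 38 36 37 36 37 35 36 35 36 36 36 35 36 36 35 35 36 36 37 38 36 37 36 36
```

>>> {"op": "move_arm", "data": {"rows": [[0, 0.04, 0.9, 0, 0, 0, -1], [0, 0, 0.8, 0, 0, 0, -1], [0, 0, 0.4, 0, 0, 0, -1], [0, 0, 0, 0, 0, 0, -1], [0, 0, 0, 0, 0, 0, -1], [0, 0, 0, 0, 0, 0, -1]]}}

```text
time: 15.42
tool_pos: [0.5423, 0.3137, 0.0429]
tool_rot: [0.0, 0.681, 0.733, -0.0]
contact_force: [-0.1, -0.3, 0.3]
gripper_width: 0.157
grasp_force: 59.0
```

Run:
```python
from h import *
from scipy.spatial.transform import Rotation as Ro
np.set_printoptions(precision=4,suppress=True,linewidth=250)
s=manip.state();print(s['time'],s['tool_pos'],Ro.from_quat(s['tool_rot'][[1,2,3,0]]).as_matrix(),s['contact_force'])
d=grab('side','s11');T=grab('top','t11')
tip=s['tool_pos']+np.array([.0748,-.9972,0])*.16; tip[2]=.017
print(proj(T,tip),proj(d,tip))
x,y=proj(T,tip).astype(int);g=cv2.cvtColor(T['img'],cv2.COLOR_BGR2GRAY)
hs=cv2.cvtColor(T['img'],cv2.COLOR_BGR2HSV)
print('T cols',x-14)
for r in range(y-9,y+10): print(r,g[r,x-16:x+16], )
x,y=proj(d,tip).astype(int);b=d['img'].astype(int)
print('side',x-12)
for r in range(y-8,y+10): print(r,(b[r,x-12:x+12,2]),(b[r,x-12:x+12,2]-b[r,x-12:x+12,0]))
```

```text
15.4167 [0.5423 0.3137 0.0429] [[-0.0736  0.9973 -0.0001]
 [ 0.9973  0.0736 -0.0002]
 [-0.0002 -0.0001 -1.    ]] [-0.1365 -0.3223  0.2806]
[266.2562 199.501 ] [301.0376 185.0622]
T cols 252
190 [175 175 174 176 176 177 175 176 176 175 174 178 178 219 250 253 251 222 164 200 247 253 253 253 253 253 253 253 253 253 254 253]
191 [174 174 176 176 175 177 176 177 178 175 175 176 178 205 247 254 248 164 102 156 240 253 253 254 254 254 254 253 253 251 240 241]
192 [175 176 174 174 176 178 177 177 177 177 178 175 175 196 241 254 247 173 123 163 224 237 238 237 236 235 235 234 233 210 141 141]
193 [177 178 175 175 174 177 177 176 175 177 178 175 176 179 204 229 207 128 109 106 112 113 112 108  97  96  96  99  93  85  86  84]
194 [176 178 177 175 175 175 176 173 173 176 175 176 174 156 101  74  73  71  71  72  72  71  71  70  73  73  72  75  77  77  76  77]
195 [178 178 178 175 175 175 173 175 175 177 175 177 176 151  91  73  75  77  74  75  74  71  74  73  77  74  77  80  76  78  80  79]
196 [176 177 175 175 176 175 172 174 174 174 176 165 146 128  89  79  78  77  77  78  89 104 107 104  86  
[... 4376 characters left out ...]
1 162 201 178 108  74  65  66  69  68  62  66 116] [ 18   9   6   9  11  11   9   6  16  10   7   9  13  18  16   3  -5 -10  -9  -5  -2   4   7  11]
192 [194 228 248 251 247 246 250 252 248 211 110  67 103 182 207 169 109  69  63  67  72  75  62  72] [ 19  14   7   5   7   6   5   4   7  15  10   7  10  15  18  17   4  -9 -12 -10  -5   2   5   6]
193 [186 203 236 250 252 252 252 252 252 248 203  95  68 129 218 227 160  82  68  74 101 104  75  62] [20 17 10  6  4  4  4  3  4  7 15  9  6 12 17 20 16 -4 -9 -8  1  4  4  6]
194 [182 191 229 247 251 252 252 252 252 252 241 169  71  81 172 217 195 131  90 105 134 134 110  82] [19 17 10  6  5  3  4  4  3  4  9 15  6  6 15 18 18  7 -4  5 12 14 10  8]
```

Top view: the slat centre sits about 0.7–1 mm to −x of the channel centre, matching the tool estimate. I'll correct that, raise 1.2 mm and start feeding.

>>> {"op": "move_arm", "data": {"rows": [[0, 0.08, -0.12, 0, 0, 0, -1], [-0.6, 0, 0, 0, 0, 0, -1], [-0.6, 0, 0, 0, 0, 0, -1], [-0.6, 0, 0, 0, 0, 0, -1], [-0.6, 0, 0, 0, 0, 0, -1], [-0.6, 0, 0, 0, 0, 0, -1], [-0.6, 0, 0, 0, 0, 0, -1], [0, 0, 0, 0, 0, 0, -1]]}}

```text
time: 16.18
tool_pos: [0.5458, 0.2766, 0.0439]
tool_rot: [0.0, 0.681, 0.732, -0.0]
contact_force: [0.0, -0.0, -1.2]
gripper_width: 0.157
grasp_force: 58.8
```

>>> {"op": "move_arm", "data": {"rows": [[-0.8, 0, 0, 0, 0, 0, -1], [-0.8, 0, 0, 0, 0, 0, -1], [-0.8, 0, 0, 0, 0, 0, -1], [-0.8, 0, 0, 0, 0, 0, -1]]}}

```text
time: 16.52
tool_pos: [0.5481, 0.2452, 0.044]
tool_rot: [0.0, 0.681, 0.733, -0.0]
contact_force: [-0.2, 0.2, -0.0]
gripper_width: 0.158
grasp_force: 58.8
```

>>> {"op": "move_arm", "data": {"rows": [[-0.8, 0, 0, 0, 0, 0, -1], [-0.8, 0, 0, 0, 0, 0, -1], [-0.8, 0, 0, 0, 0, 0, -1], [-0.8, 0, 0, 0, 0, 0, -1], [-0.8, 0, 0, 0, 0, 0, -1]]}}

```text
time: 16.93
tool_pos: [0.5511, 0.2053, 0.044]
tool_rot: [0.0, 0.681, 0.733, 0.0]
contact_force: [0.1, -0.9, -0.7]
gripper_width: 0.153
grasp_force: 58.8
```

Run:
```python
from h import *
np.set_printoptions(precision=4,suppress=True,linewidth=250)
s=manip.state();T=grab('top','t12');S=grab('side','s12');print(s['time'],s['tool_pos'],s['contact_force'])
m=cv2.inRange(cv2.cvtColor(T['img'],cv2.COLOR_BGR2HSV),(45,100,30),(80,255,255));n,l,st,c=cv2.connectedComponentsWithStats(m)
for q,w in zip(st[1:],c[1:]):
  if q[4]>2 and abs(w[0]-310)<80: print(q,w,atz(T,w,.0155))
b=T['img'].astype(int)
for r in range(193,206): print(r,(b[r,266:340,2]-b[r,266:340,0]))
```

```text
16.9333 [0.5511 0.2053 0.044 ] [ 0.0701 -0.8971 -0.7001]
[323 195   4   4  16] [324.5 196.5] [0.5648 0.0032 0.0155]
193 [ 11   7   6   6   9   8   8   6   8   9  10   7   5   7   8   6   8   7   9   7   6   8   7   9   7   6   7   7   7   9   6   7   7   6   4   6   5   7   9   8   5   6   8   7   9   7   8   7   8  10   7   7   7   6   7   9   7   5   5   6   4   2
  -4 -14  45 153 117  51  36  45  47  50  57  59]
194 [  9  11   9  10   9  11   9   7  10   8   8   7   9   8   7   8   6   8   8   9   8   8   8   8   8   9   7   9   8   7   7   8   6   5   6   6   5   6   8   9  10   7   8   8   8   8   7   8   8   8   7   6   7   5   6   8   5   2  -1  -1  -2   8
   7   4  28 162 167 103  97 124 124 120 114 114]
195 [ 12  10  10   9   7   8   9  10   7   8   8   8   7  10   6   4   6   7   6   7   6   5   8   7   8   8   8   6   8   5   5   9  10  10   7   8   9   7   9   7   8   8   7   7   7   9   8   9   8   8   6   6   6   7   5   6   0  -5  -5  -6  -5  10
   4   4  41 167 175 102  99 134 144 143 143 141]
196 [  9  10  10  10   9   6   7   5   9   8   8   7   8   6   7   7   7   
[... 2251 characters left out ...]
-13  -1  -2  -1]
203 [ 9  8  9  7  8 10  8  8  7  9  8 11  8  6 10  8  8  7  6  8  7  7  5  5  5  6  5  7  6  6  6  7  7  7  5  8  7  9 11 10  6  5  8  7  8  7  9  8 10  9 12  8 10  8  9  8  7  6  5  4  3  2  3  2  1 -2 -1  0  0  0  2  6  5  5]
204 [ 8  8  6 10  7  9 11  6  7  8  7  9  8  8  9  8  8  7  6  8  5  8  9  7  6  6  6  5  7  7  6  8  9  6  5  7  9  8  6  8  8  7  6  7  6  7  6  4  5  5  3  2  2  2  2  2  2  2  2  2  2  4  7  7  6  7  6  7  8 10  8  5  5  4]
205 [10  9 11  9  8 11  9  8  7  9  7 10 10  8  9  8 10  7  7  8  6  7  8  8  6  7  8  9  8  9  7  9  8 10 12  8  6  3  1  1  1  1  1  2  2  2  2  2  2  2  2  2  2  2  2  2  2  2  1  2  2  4  5 -2  0  0  1  1  2  4  3  4  3  5]
```

The cell travels with the stick under the guard (green seen at columns 323–326). Continue in smaller steps, watching the force.

>>> {"op": "move_arm", "data": {"rows": [[-0.6, 0, 0, 0, 0, 0, -1], [-0.6, 0, 0, 0, 0, 0, -1], [-0.6, 0, 0, 0, 0, 0, -1], [-0.6, 0, 0, 0, 0, 0, -1]]}}

```text
time: 17.37
tool_pos: [0.5528, 0.1818, 0.044]
tool_rot: [0.0, 0.68, 0.733, 0.0]
contact_force: [0.5, 0.4, -0.9]
gripper_width: 0.155
grasp_force: 58.8
```

>>> {"op": "move_arm", "data": {"rows": [[-0.6, 0, 0, 0, 0, 0, -1], [-0.6, 0, 0, 0, 0, 0, -1], [-0.6, 0, 0, 0, 0, 0, -1], [-0.6, 0, 0, 0, 0, 0, -1]]}}

```text
time: 17.7
tool_pos: [0.5547, 0.1583, 0.0443]
tool_rot: [-0.0, 0.681, 0.733, 0.001]
contact_force: [-0.3, 3.9, 0.5]
gripper_width: 0.157
grasp_force: 58.9
```

>>> {"op": "move_arm", "data": {"rows": [[-0.6, 0, 0, 0, 0, 0, -1], [-0.6, 0, 0, 0, 0, 0, -1], [-0.6, 0, 0, 0, 0, 0, -1], [-0.6, 0, 0, 0, 0, 0, -1]]}}

```text
time: 18.03
tool_pos: [0.5563, 0.1338, 0.044]
tool_rot: [-0.0, 0.681, 0.733, 0.0]
contact_force: [0.9, 2.9, -0.7]
gripper_width: 0.154
grasp_force: 58.9
```

>>> {"op": "move_arm", "data": {"rows": [[-0.4, 0, 0, 0, 0, 0, -1], [-0.4, 0, 0, 0, 0, 0, -1], [-0.3, 0, 0, 0, 0, 0, -1], [0, 0, 0, 0, 0, 0, -1]]}}

```text
time: 18.37
tool_pos: [0.5572, 0.1225, 0.0439]
tool_rot: [0.0, 0.681, 0.733, -0.0]
contact_force: [-0.3, -0.2, -0.6]
gripper_width: 0.153
grasp_force: 58.8
```

>>> {"op": "move_arm", "data": {"rows": [[-0.15, 0, 0, 0, 0, 0, -1], [-0.15, 0, 0, 0, 0, 0, -1], [-0.1, 0, 0, 0, 0, 0, -1], [0, 0, 0, 0, 0, 0, -1]]}}

```text
time: 18.7
tool_pos: [0.5575, 0.1194, 0.044]
tool_rot: [0.0, 0.681, 0.733, -0.0]
contact_force: [1.1, 1.8, 0.1]
gripper_width: 0.152
grasp_force: 58.9
```

>>> {"op": "move_arm", "data": {"rows": [[-0.15, 0, 0, 0, 0, 0, -1], [-0.15, 0, 0, 0, 0, 0, -1], [0, 0, 0, 0, 0, 0, -1]]}}

```text
time: 18.95
tool_pos: [0.5577, 0.1162, 0.044]
tool_rot: [0.0, 0.681, 0.733, -0.0]
contact_force: [0.1, 1.6, -0.8]
gripper_width: 0.158
grasp_force: 58.9
```

>>> {"op": "move_arm", "data": {"rows": [[-0.15, 0, 0, 0, 0, 0, -1], [-0.15, 0, 0, 0, 0, 0, -1], [0, 0, 0, 0, 0, 0, -1]]}}

```text
time: 19.2
tool_pos: [0.5579, 0.1131, 0.044]
tool_rot: [0.0, 0.681, 0.733, -0.0]
contact_force: [0.2, 2.4, -1.7]
gripper_width: 0.157
grasp_force: 58.9
```

>>> {"op": "move_arm", "data": {"rows": [[-0.1, 0, 0, 0, 0, 0, -1], [-0.15, 0, 0, 0, 0, 0, -1], [0, 0, 0, 0, 0, 0, -1]]}}

```text
time: 19.45
tool_pos: [0.5581, 0.1111, 0.0441]
tool_rot: [-0.0, 0.681, 0.733, 0.0]
contact_force: [-0.2, 4.6, -0.2]
gripper_width: 0.15
grasp_force: 59.0
```

>>> {"op": "move_arm", "data": {"rows": [[-0.1, 0, 0, 0, 0, 0, -1], [-0.15, 0, 0, 0, 0, 0, -1], [0, 0, 0, 0, 0, 0, -1]]}}

```text
time: 19.7
tool_pos: [0.5583, 0.1098, 0.0444]
tool_rot: [-0.001, 0.681, 0.732, 0.001]
contact_force: [-0.5, 8.2, 1.4]
gripper_width: 0.155
grasp_force: 59.2
```

Plunger phase has begun (8 N). Small steps now.

>>> {"op": "move_arm", "data": {"rows": [[-0.12, 0, 0, 0, 0, 0, -1], [0, 0, 0, 0, 0, 0, -1], [0, 0, 0, 0, 0, 0, -1]]}}

```text
time: 19.95
tool_pos: [0.5584, 0.109, 0.0444]
tool_rot: [-0.001, 0.681, 0.733, 0.001]
contact_force: [-2.2, 9.7, 1.7]
gripper_width: 0.149
grasp_force: 59.2
```

>>> {"op": "move_arm", "data": {"rows": [[-0.1, 0, 0, 0, 0, 0, -1], [0, 0, 0, 0, 0, 0, -1], [0, 0, 0, 0, 0, 0, -1]]}}

```text
time: 20.2
tool_pos: [0.5585, 0.1079, 0.0444]
tool_rot: [-0.001, 0.681, 0.733, 0.001]
contact_force: [-0.7, 9.4, 0.5]
gripper_width: 0.152
grasp_force: 59.2
```

>>> {"op": "move_arm", "data": {"rows": [[-0.1, 0, 0, 0, 0, 0, -1], [0, 0, 0, 0, 0, 0, -1], [0, 0, 0, 0, 0, 0, -1]]}}

```text
time: 20.45
tool_pos: [0.5585, 0.1069, 0.0444]
tool_rot: [-0.001, 0.681, 0.733, 0.001]
contact_force: [-1.3, 8.9, 2.2]
gripper_width: 0.154
grasp_force: 59.2
```

>>> {"op": "move_arm", "data": {"rows": [[-0.1, 0, 0, 0, 0, 0, -1], [0, 0, 0, 0, 0, 0, -1], [0, 0, 0, 0, 0, 0, -1]]}}

```text
time: 20.7
tool_pos: [0.5586, 0.1061, 0.0445]
tool_rot: [-0.001, 0.681, 0.733, 0.002]
contact_force: [-1.8, 10.3, 1.4]
gripper_width: 0.155
grasp_force: 59.2
```

>>> {"op": "move_arm", "data": {"rows": [[-0.1, 0, 0, 0, 0, 0, -1], [0, 0, 0, 0, 0, 0, -1], [0, 0, 0, 0, 0, 0, -1]]}}

```text
time: 20.95
tool_pos: [0.5587, 0.1057, 0.0446]
tool_rot: [-0.002, 0.681, 0.732, 0.002]
contact_force: [-2.5, 12.6, 2.1]
gripper_width: 0.152
grasp_force: 59.3
```

>>> {"op": "move_arm", "data": {"rows": [[-0.08, 0, 0, 0, 0, 0, -1], [0, 0, 0, 0, 0, 0, -1], [0, 0, 0, 0, 0, 0, -1]]}}

```text
time: 21.2
tool_pos: [0.5588, 0.1055, 0.0448]
tool_rot: [-0.002, 0.681, 0.732, 0.002]
contact_force: [-1.2, 15.9, 3.8]
gripper_width: 0.155
grasp_force: 59.4
```

Force rose by about 13.5 N onto the stop. Back off and check that the cell stays.

>>> {"op": "move_arm", "data": {"rows": [[0.4, 0, 0, 0, 0, 0, -1], [0.4, 0, 0, 0, 0, 0, -1], [0, 0, 0, 0, 0, 0, -1]]}}

```text
time: 21.45
tool_pos: [0.558, 0.1103, 0.0439]
tool_rot: [0.0, 0.68, 0.733, -0.001]
contact_force: [-0.2, 0.3, -0.1]
gripper_width: 0.155
grasp_force: 58.8
```

Run:
```python
from h import *
np.set_printoptions(precision=4,suppress=True,linewidth=250)
s=manip.state();T=grab('top','t13');S=grab('side','s13');print(s['time'],s['tool_pos'],s['contact_force'])
A=load('side0')['img'].astype(int);B=S['img'].astype(int);
# orange copper / red tab pixels in side & top views
for nm,a,b,win in(('side',A,B,(slice(190,240),slice(305,360))),('top',load('top0')['img'].astype(int),T['img'].astype(int),(slice(188,208),slice(325,382)))):
  for im in(a,b):
    h=cv2.cvtColor(im[win].astype(np.uint8),cv2.COLOR_BGR2HSV)
    red=((h[...,0]<6)|(h[...,0]>174))&(h[...,1]>150)&(h[...,2]>90); org=(h[...,0]>=6)&(h[...,0]<20)&(h[...,1]>110)&(h[...,2]>90)
    for n_,m in(('red',red),('org',org)):
      n,l,st,c=cv2.connectedComponentsWithStats(m.astype(np.uint8)); print(nm,n_,[(q.tolist(),w.round(1).tolist()) for q,w in zip(st[1:],c[1:]) if q[4]>3])
```

```text
21.45 [0.558  0.1103 0.0439] [-0.2276  0.3324 -0.1436]
side red [([15, 9, 6, 8, 38], [17.9, 12.7]), ([38, 39, 6, 6, 26], [40.3, 41.2])]
side org [([18, 19, 6, 6, 23], [20.3, 21.3])]
side red [([15, 9, 6, 8, 32], [17.6, 12.7]), ([38, 39, 6, 6, 26], [40.3, 41.2])]
side org [([0, 0, 6, 6, 32], [2.8, 2.4]), ([18, 19, 6, 6, 23], [20.3, 21.3])]
top red [([51, 0, 4, 3, 11], [52.4, 1.1]), ([6, 5, 2, 4, 7], [6.4, 6.7])]
top org [([9, 6, 12, 4, 36], [14.1, 7.2])]
top red [([51, 0, 4, 3, 11], [52.4, 1.1]), ([6, 5, 2, 5, 8], [6.4, 7.0])]
top org [([4, 7, 2, 3, 5], [4.6, 8.2]), ([9, 6, 12, 4, 42], [14.3, 7.4])]
```

Force fell to zero at a place where the plunger pushed with 7–8 N on the way in, so the latch holds the cell. The red tab is also back at its rest place. Withdraw the stick.

>>> {"op": "move_arm", "data": {"rows": [[1, 0, 0, 0, 0, 0, -1], [2, 0, 0, 0, 0, 0, -1], [2, 0, 0, 0, 0, 0, -1], [2.5, 0, 0, 0, 0, 0, -1], [2.5, 0, 0, 0, 0, 0, -1], [2.5, 0, 0, 0, 0, 0, -1], [2.5, 0, 0, 0, 0, 0, -1], [2.5, 0, 0, 0, 0, 0, -1], [2.5, 0, 0, 0, 0, 0, -1], [1.5, 0, 0, 0, 0, 0, -1], [0, 0, 0, 0, 0, 0, -1], [0, 0, 0, 0, 0, 0, -1]]}}

```text
time: 22.55
tool_pos: [0.5421, 0.325, 0.0438]
tool_rot: [0.0, 0.68, 0.733, -0.0]
contact_force: [1.0, 0.6, -1.2]
gripper_width: 0.152
grasp_force: 58.8
```

>>> {"op": "move_arm", "data": {"rows": [[0, 0, -2, 0, 0, 0, -1], [0, 0, -2, 0, 0, 0, -1], [0, -3.2, 0, 0, 0, 0, -1], [0, -3.2, 0, 0, 0, 0, -1], [0, -3.2, 0, 0, 0, 0, -1], [0, -3.2, 0, 0, 0, 0, -1], [0, 0, 1.8, 0, 0, 0, -1], [0, 0, 1.5, 0, 0, 0, -1], [0, 0, 0.8, 0, 0, 0, -1], [0, 0, 0.4, 0, 0, 0, -1], [0, 0, 0, 0, 0, 0, -1], [0, 0, 0, 0, 0, 0, -1]]}}

```text
time: 23.55
tool_pos: [0.4153, 0.3151, 0.0393]
tool_rot: [0.0, 0.681, 0.732, 0.0]
contact_force: [0.8, 0.2, -1.1]
gripper_width: 0.156
grasp_force: 59.0
```

>>> {"op": "move_arm", "data": {"rows": [[0, 0, 0.2, 0, 0, 0, -1], [0, 0, 0.2, 0, 0, 0, -1], [0, 0, 0.05, 0, 0, 0, -1], [0, 0, 0, 0, 0, 0, -1], [0, 0, 0, 0, 0, 0, -1]]}}

```text
time: 23.97
tool_pos: [0.4155, 0.3157, 0.0354]
tool_rot: [0.0, 0.681, 0.733, 0.001]
contact_force: [0.4, -0.6, 4.1]
gripper_width: 0.154
grasp_force: 59.6
```

On the bench (4 N). Release and rise.

>>> {"op": "move_arm", "data": {"rows": [[0, 0, 0, 0, 0, 0, -0.5], [0, 0, 0, 0, 0, 0, -0.2], [0, 0, 0, 0, 0, 0, 0], [0, 0, 0, 0, 0, 0, 0], [0, 0, 0, 0, 0, 0, 0], [0, 0, -2, 0, 0, 0, 0], [0, 0, -4, 0, 0, 0, 0], [0, 0, -4, 0, 0, 0, 0], [0, 0, -2, 0, 0, 0, 0], [0, 0, 0, 0, 0, 0, 0], [0, 0, 0, 0, 0, 0, 0], [0, 0, 0, 0, 0, 0, 0]]}}

```text
time: 24.97
tool_pos: [0.4139, 0.315, 0.1533]
tool_rot: [-0.0, 0.681, 0.733, -0.001]
contact_force: [-0.1, -0.2, -0.2]
gripper_width: 0.499
grasp_force: 0.0
```

Run:
```python
from h import *
np.set_printoptions(precision=4,suppress=True,linewidth=250)
s=manip.state();W=grab('wrist','w14');T=grab('top','t14');S=grab('side','s14');print(s['time'],s['tool_pos'],s['contact_force'],s['gripper_width'])
h=cv2.cvtColor(W['img'],cv2.COLOR_BGR2HSV);m=cv2.inRange(h,(3,80,50),(28,255,255));n,l,st,c=cv2.connectedComponentsWithStats(m)
k=1+np.argmax(st[1:,4]);print('wood',st[k],c[k])
for y in range(st[k,1],st[k,1]+st[k,3],14):
  x=np.where(l[y]==k)[0]; print(y,x.min(),x.max())
for nm,im in(('top',T['img']),('side',S['img'])):
  h=cv2.cvtColor(im,cv2.COLOR_BGR2HSV);m=cv2.inRange(h,(45,100,30),(80,255,255));n,l,st,c=cv2.connectedComponentsWithStats(m)
  print(nm,'green',[(q.tolist(),w.round(1).tolist()) for q,w in zip(st[1:],c[1:]) if q[4]>3 and 260<w[0]<390 and 180<w[1]<260])
```

```text
24.9667 [0.4139 0.315  0.1533] [-0.0613 -0.1851 -0.2408] 0.4994624040321037
wood [ 313  167   18  163 1896] [321.3687 236.6319]
167 317 326
181 313 330
195 313 330
209 314 329
223 317 326
237 317 326
251 317 326
265 317 325
279 317 325
293 317 325
307 317 325
321 317 325
top green []
side green []
```

Run:
```python
from h import *
a=load('side0')['img'][190:222,312:345].astype(int);b=load('s14')['img'][190:222,312:345].astype(int)
print('max diff latch region',np.abs(a-b).max(2).max(), (np.abs(a-b).max(2)>40).sum())
print(manip.job_done())
```

```text
max diff latch region 112 61
the job is handed in; nothing more can be done
None
```

The job is handed in: the AA cell was pushed home with the stick (about 16 N at most), and the stick lies flat on the bench, clear of the fixture. The force dropping to zero on backing off and the latch tab at its rest height suggest the cell is latched, but a last picture comparison of the latch area still showed some changed pixels that I did not explain.

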